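Clear and seal the insulated food carrier

ROBOT

A 6-joint arm with a two-finger parallel gripper is mounted at the origin on the work surface. World frame = base frame: x ahead of the robot, y to its left, z up, the work surface at z = 0. Lengths are in m, angles in rad, forces in N, time in s.
With the tool pointing down it reaches from about 0.325 to 0.775 m from the base axis. Payload 5.5 kg.
Tool frame: the origin (TCP) lies on the centre line of the jaws, within the pads' length; the fingertips stand 22 mm ahead of it and the grasp point (between the pads) lies 3 mm ahead of it; x points along the fingers, z is the direction in which the jaws open and shut, and the axes are right-handed (so a half turn about x gives the same grasp; the last joint's range is limited). The gripper opens to 88 mm and grips with 3 to 60 N. Pads are 20 mm wide; open, the fingers measure 115 mm over their backs; the gripper's body (75 mm by 178 mm) begins 61 mm behind the grasp point.
Start: joints at [1.061, 0.091, 1.231, -0, 1.82, -0.057], TCP at [0.262, 0.54, 0.245] pointing down, gripper open.
Joint ranges: [-2.87, 2.87], [-0.86, 2.18], [0.17, 2.46], [-1.51, 4.65], [0.06, 2.69], [-2.65, 2.65]. Speed limits (rad/s): [2.57, 2.57, 3.01, 3.14, 3.14, 3.14].

INTERFACE

Orientations are given as a unit quaternion [x, y, z, w].
In Python, from cell import move_to, servo_line, goto_joints, gripper_to, pause, solve_ik, read_state, camera, calibration, Unreachable, finish_job gives the robot as it stands. Calls block until the motion is done:
- move_to(position, orientation): joint-space move of the TCP to a pose.
- servo_line(position, attitude=None, max_speed=0.15, max_force=None): straight line of the TCP; attitude=None keeps the orientation; max_speed is the mean speed in m/s. With max_force (N) it stops when the force on the tool has changed by that much, and returns True; else False.
- goto_joints(angles): joint-space move.
- gripper_to(opening, squeeze=None): finger opening in m; squeeze is the grip in N (None keeps the last); returns when the fingers have stopped.
- pause(seconds).
- solve_ik(position, orientation): joint angles nearest the present ones, or None.
- read_state(): the state.
- camera(name): name is "scene" or "top" or "wrist"; returns (picture, depth): 480x640x3 uint8, blue, green, red; 480x640 float32, m along the optical axis (not along the pixel's ray), 0 where there is no reading.
- calibration(name): a dict with "fx", "fy", "cx", "cy" (pixels), "view" (4x4, takes a point from world to camera coordinates). Camera axes: x right, y up, looking along -z (the intrinsics and any distortion apply to the point x, -y, -z); pixel columns grow to the right and rows downward; lengths in m; the calibration is good to about 2 mm. A picture is of the moment at which its call begins: read the wrist's pose just before it. calibration takes no time and is no camera call; for the wrist camera it gives the pose at the moment of the call.
A pose or a line that the arm cannot do raises Unreachable and nothing moves.
- finish_job(): hands the job in, once; it reports no verdict.
The state is a dict: "t": time; "joint_pos": joint angles; "qd": joint speeds; "effort": joint torques, N m; "ee_pos": TCP position; "eef_rot": TCP orientation; "contact_force": force on the tool from outside, world axes, zero at the start; "moment": the same for the moment, N m; "finger_gap": finger opening in m.
Only numpy, scipy, OpenCV 4.12 (cv2) and the standard library are available. Lean on these libraries where they do the work, as an engineer would, in place of code of your own. Each camera call takes 0.05 s, during which the arm holds its last target. There are 200 camera calls.

TASK

The metal sugar shaker standing on the lid of the insulated food carrier is in the way of its latches: stand it upright on the closed cake box. Then swing both lid latches inwards to their end stops, and only after that screw the black vent cap on the lid clockwise until it stops tight. Leave the cup, the bottle and the jar where they are, do not let the shaker fall over, and let go of everything.

Things in the scene. Friction and masses are not known exactly. Their poses are not given: they have to be found in the camera images.
- carrier: fixed insulated box, grey plastic, flat steel lid 270 (x) x 300 (y) mm, its surface 175 mm above the table. Origin under its centre on the table; z up, -x its front (roughly towards the robot), +y its left. On the lid, in this frame: latch pivots at x -85, y +105 and -105; vent cap at x 50, y 0; two fixed stop pins, 8 wide, 26 high, at x -98, y +83 and -83
- thermometer (a point): centre of the top of a fixed round dial thermometer on the lid, steel with a flat white face, 40 mm wide, 21 mm high; at x 45, y -88 in the carrier's frame. It does not turn
- carry_handle (a point): middle of the top of the fixed arched carrying handle on the lid's rear: a 12 mm steel bar along the carrier's y from -70 to 70 at x 108, 46 mm high
- latch_left (a joint): lid latch on the carrier's own left (+y): a level lever on a vertical pivot. 0 = open, pointing along the carrier's +x; grows as it swings inwards over the lid (clockwise from above) to the end stop at 1.571, where it lies along the front edge pointing at the other latch. Starts at 0 to 0.3; no spring, stays where left; needs 3 to 5 N at the grip
- latch_right (a joint): lid latch on the carrier's own right (-y): a level lever on a vertical pivot. 0 = open, pointing along the carrier's +x; grows as it swings inwards over the lid (anticlockwise from above) to the end stop at 1.571, where it lies along the front edge pointing at the other latch. Starts at 0 to 0.3; no spring, stays where left; needs 3 to 5 N at the grip
- latch_left_pivot (a point): point on the pivot axis of the left latch, 22 mm above the lid, at mid height of the lever. Its x axis points along the lever from the pivot to the grip, z up. The hub round the axis is 26 mm wide; the lever is a steel bar 12 mm thick, 20 mm tall (12 to 32 mm above the lid), running out 72 mm to the grip
- latch_left_grip (a point): centre of the left lever's black round upright grip, 80 mm from the pivot axis, 22 mm above the lid; the grip is 16 mm in diameter and stands 10 to 40 mm above the lid
- latch_right_pivot (a point): same point on the right latch, x axis along its lever
- latch_right_grip (a point): same point on the right latch's grip
- vent_cap (a joint): turning of the vent cap: grows clockwise seen from above, as it is screwed down; starts at 0 to 0.7 and stops tight at 2.6. The cap sinks 1.5 mm per radian. Friction about 0.1 N m, no spring
- vent_cap_top (a point): centre of the top of the vent cap: a black ribbed round plastic cap, 45 mm in diameter over the ribs, 32 mm tall, upright axis; its top stands 42 mm above the lid when tight and up to 46 mm when loose. There is 29 mm free between it and the carrying handle, 45 mm to the thermometer
- shaker: loose plain steel sugar shaker: cylinder 50 mm in diameter up to 72 mm, then a 52 mm collar to 80 mm and a dome to 96 mm height; 0.15 to 0.31 kg. Origin at the centre of its underside, z up. It starts on the front half of the carrier's lid, between the latches
- cake_box: fixed closed white cake box 240 x 240 mm, 110 mm high, flat top, standing on the table to the left or to the right of the carrier. Origin under its centre on the table, z up; x and y along its sides, -x towards the robot. The shaker may stand anywhere on top; the half on its +x side is free
- cup: loose white china cup, 72 mm across, 60 mm high, standing on the -x half of the cake box's top, within 40 mm to either side of the middle; origin at the centre of its underside; to be left alone
- bottle: loose clear bottle, 66 mm in diameter, 210 mm high, on the table to the left beyond the boxes; origin at the centre of its underside; to be left alone
- jar: loose amber jar, 76 mm in diameter, 110 mm high, on the table to the right; origin at the centre of its underside; to be left alone
- cake_tin: fixed round cake tin with a cake in it, 218 mm across with its clasp, 70 mm high, on the side of the carrier away from the cake box; origin under its centre
Mind the look-alikes: they are no part of the job. What is shaped like the shaker but yellow is not meant.

How it is judged:
On the way, in this order (a step that is already met when the one before it is completed fails the run):
1. the shaker stands upright on the cake box, let go (z of shaker in the frame of cake_box between 0.104 and 0.118 m and x of shaker in the frame of cake_box between -0.115 and 0.115 m and y of shaker in the frame of cake_box between -0.115 and 0.115 m and angle between shaker's own z axis and vertical below 0.1 rad and linear speed of shaker below 0.02 m/s and contact force between the fingers and shaker below 0.05 N), for 0.2 s.
2. both latches are swung to their end stops (value of joint each of latch_left, latch_right above 1.49 rad), for 0.2 s.
3. the vent cap is screwed down tight (value of joint vent_cap above 2.48 rad), for 0.2 s.
At the end, for the whole second after the job is handed in: The shaker stands at rest on top of the cake box (its centre within 115 mm of the box's centre along both sides, less than 0.1 rad off upright), untouched; both latches read above 1.49 (stop 1.571); the vent cap reads above 2.48 (stop 2.6) (all of step 1 and all of step 2 and value of joint vent_cap above 2.48 rad).
It fails at once if the cup is moved more than 25 mm or tipped (distance of cup from where it was at the start of the episode above 0.025 m or angle between cup's own z axis and vertical above 0.35 rad).
It fails at once if the bottle is moved more than 25 mm or tipped (distance of bottle from where it was at the start of the episode above 0.025 m or angle between bottle's own z axis and vertical above 0.35 rad).
It fails at once if the jar is moved more than 25 mm or tipped (distance of jar from where it was at the start of the episode above 0.025 m or angle between jar's own z axis and vertical above 0.35 rad).
It fails at once if the shaker falls over or falls to the table (angle between shaker's own z axis and vertical above 0.7 rad or height (world z) of shaker below 0.08 m).
It also fails if it takes over 72 s, if anything falls off the work surface, if the arm or the gripper's body presses on something with over 40 N, if the wrist force passes 120 N, or if a joint passes its speed limit or range.

## Working session

There is one attempt and no reset: what is moved stays moved. The work goes in short steps, each a Python script; the robot and the scene stay as the last script left them, time stands still between calls to the robot, and variables do not carry over. Pictures are saved under pics/ and viewed, about 8 in all and at most 12, crops included, and the job is handed in when it is done.

```bash
ls; mkdir -p pics; cat > h.py <<'E'
import numpy as np, cv2
from cell import *
def cal(n):
    c=calibration(n); return c
def pix2w(n,u,v,d,c=None):
    c=c or calibration(n); V=np.array(c["view"])
    p=np.array([(u-c["cx"])/c["fx"]*d, -(v-c["cy"])/c["fy"]*d, -d*np.ones_like(d)]) if not np.isscalar(d) else np.array([(u-c["cx"])/c["fx"]*d,-(v-c["cy"])/c["fy"]*d,-d])
    R=V[:3,:3];t=V[:3,3]
    return (R.T@(p.reshape(3,-1)-t[:,None])).T
def ray(n,u,v,z,c=None):
    c=c or calibration(n); V=np.array(c["view"]);R=V[:3,:3];o=-R.T@V[:3,3]
    w=R.T@np.array([(u-c["cx"])/c["fx"],-(v-c["cy"])/c["fy"],-1.])
    return o+w*(z-o[2])/w[2]
def w2pix(n,P,c=None):
    c=c or calibration(n);V=np.array(c["view"]);p=V[:3,:3]@np.array(P)+V[:3,3]
    return c["cx"]+c["fx"]*p[0]/-p[2], c["cy"]-c["fy"]*p[1]/-p[2]
E
python3 - <<'E'
from h import *
for n in ("top","scene"):
    p,d=camera(n); cv2.imwrite(f"pics/{n}0.png",p); np.save(f"{n}0.npy",d); c=calibration(n); print(n,{k:(np.round(v,3).tolist()) for k,v in c.items()}); print((d==0).mean())
s=read_state(); print({k:np.round(v,3).tolist() for k,v in s.items()})
E
```

```text
pics
top {'fx': 504.233, 'fy': 504.233, 'cx': 327.665, 'cy': 242.735, 'view': [[0.011, -1.0, 0.001, -0.008], [0.997, 0.011, 0.08, -0.536], [-0.08, 0.0, 0.997, -1.381], [0.0, 0.0, 0.0, 1.0]]}
0.0037890625
scene {'fx': 557.951, 'fy': 557.951, 'cx': 326.566, 'cy': 241.564, 'view': [[-0.868, 0.496, -0.003, 0.484], [-0.328, -0.57, 0.753, 0.054], [0.372, 0.655, 0.658, -1.565], [0.0, 0.0, 0.0, 1.0]]}
0.006640625
{'t': 0.1, 'joint_pos': [1.061, 0.092, 1.232, -0.0, 1.82, -0.057], 'qd': [-0.0, -0.003, -0.003, 0.001, 0.001, -0.001], 'effort': [0.002, -44.786, -40.757, 0.07, 0.029, -0.0], 'ee_pos': [0.262, 0.539, 0.244], 'eef_rot': [-0.375, 0.6, 0.375, 0.599], 'contact_force': [0.12, -0.055, -0.813], 'moment': [0.01, -0.039, 0.067], 'finger_gap': 0.088}
```

View pics/top0.png

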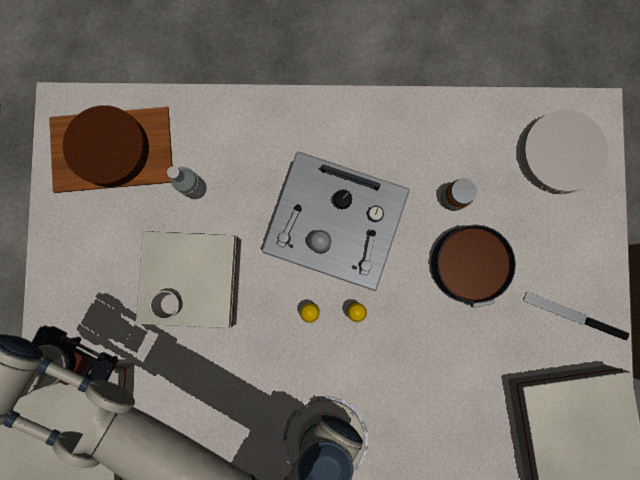

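View pics/scene0.png

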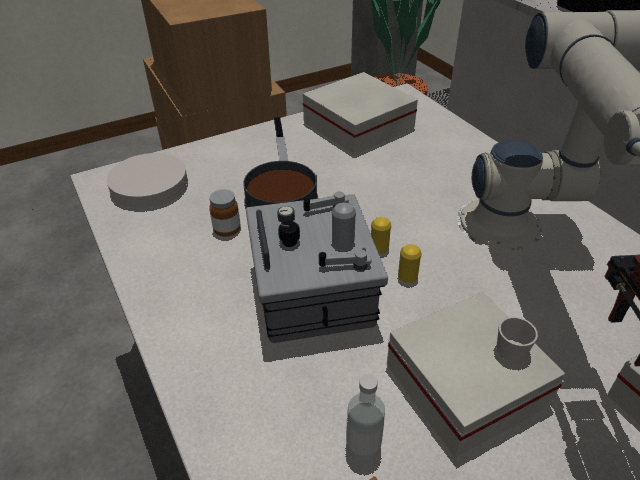

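```bash
cat >> h.py <<'E'
def cloud(n,d,c):
    v,u=np.mgrid[0:480,0:640]
    return pix2w(n,u.ravel(),v.ravel(),d.ravel(),c).reshape(480,640,3)
E
python3 - <<'E'
from h import *
c=calibration("top"); d=np.load("top0.npy"); p=cv2.imread("pics/top0.png"); W=cloud("top",d,c)
def rect(mask,name):
    k=cv2.connectedComponentsWithStats(mask.astype(np.uint8)); 
    i=1+np.argmax(k[2][1:,4]); m=k[1]==i; P=W[m]
    z=np.median(P[:,2]); hull=cv2.convexHull((P[:,:2]*1000).astype(np.float32)); r=cv2.minAreaRect(hull)
    print(name,"z",z.round(4),"rect",np.round(r[0],1),np.round(r[1],1),round(r[2],2),"n",m.sum()); return m
v,u=np.mgrid[0:480,0:640]
reg=(u>255)&(u<420)&(v>140)&(v<300)
rect(reg&(abs(W[...,2]-.175)<.008),"lid")
rect((u>125)&(u<245)&(v>225)&(v<335)&(abs(W[...,2]-.11)<.008),"box")
rect((u>125)&(u<245)&(v>225)&(v<335)&(W[...,2]>.155),"cup")
rect(reg&(W[...,2]>.235),"shaker")
b=p.max(2)
rect(reg&(b<60)&(abs(u-343)<15)&(abs(v-198)<15)&(W[...,2]>.205),"cap")
rect(reg&(abs(u-376)<12)&(abs(v-213)<12)&(W[...,2]>.188),"thermo")
rect(reg&(abs(u-350)<35)&(abs(v-178)<16)&(W[...,2]>.205),"handle")
cr=cv2.resize(p[140:300,250:420],None,fx=4.6,fy=3.75*1.0+.0 if 0 else 3.7,interpolation=cv2.INTER_CUBIC)
cr=cv2.resize(p[145:300,255:415],None,fx=3.8,fy=3.8,interpolation=cv2.INTER_CUBIC)
cv2.imwrite("pics/crop0.png",cv2.convertScaleAbs(cr,alpha=1.5))
E
```

```text
lid z 0.1756 rect [582.  -20.4] [300.  270.5] 71.77 n 10957
box z 0.1106 rect [431.5 367.2] [242.7 240.5] 87.85 n 7865
cup z 0.1689 rect [408.6 219.8] [ 69.9 438.4] 12.84 n 240
shaker z 0.266 rect [484.9  16.7] [123.9  48.8] 0.66 n 389
cap z 0.2203 rect [535.1 -30.2] [ 44.  226.7] 86.7 n 255
thermo z 0.196 rect [ 596.5 -118.3] [37.2 39.2] 89.1 n 207
handle z 0.2201 rect [571.6 -61.3] [288.6 138. ] 3.69 n 315
```

View pics/crop0.png

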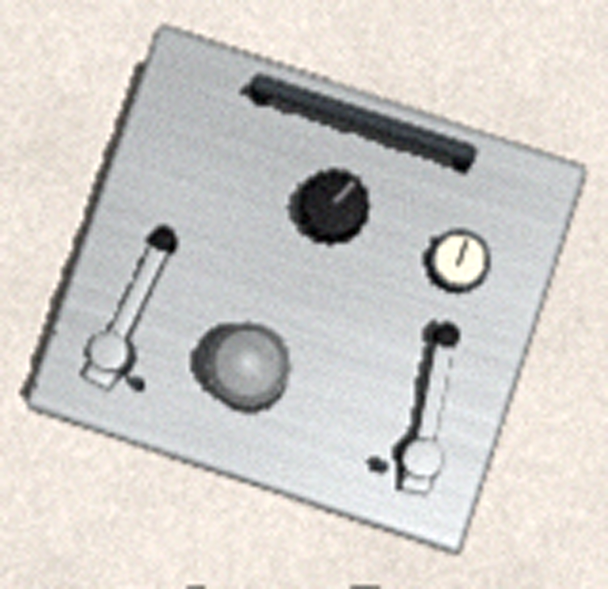

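```bash
cat >> h.py <<'E'
from scipy.spatial.transform import Rotation as Rn
C0=np.array([.582,-.0204]); YAW=np.deg2rad(-18.23)
BX=np.array([.4315,.3672]); BY=np.deg2rad(-2.15)
def rot(a): return np.array([[np.cos(a),-np.sin(a)],[np.sin(a),np.cos(a)]])
def c2w(x,y): return C0+rot(YAW)@np.array([x,y])
def w2c(P): return rot(YAW).T@(np.array(P)[:2]-C0)
def b2w(x,y): return BX+rot(BY)@np.array([x,y])
def w2b(P): return rot(BY).T@(np.array(P)[:2]-BX)
def down(a): # jaws open along world heading a
    c,s=np.cos(a),np.sin(a); return Rn.from_matrix([[0,-s,c],[0,c,s],[-1,0,0]]).as_quat()
E
python3 - <<'E'
from h import *
c=calibration("top"); d=np.load("top0.npy"); p=cv2.imread("pics/top0.png"); W=cloud("top",d,c); v,u=np.mgrid[0:480,0:640]
def cen(m): return u[m].mean(),v[m].mean()
Z=W[...,2]
m=(abs(u-318)<20)&(abs(v-240)<20)&(Z>.255); P=W[m]; r=cv2.minEnclosingCircle((P[:,:2]*1000).astype(np.float32)); print("shaker >.255",r,"max z",P[:,2].max())
a,b=np.array(r[0])/1000; print("carrier",w2c((a,b))*1000)
q=P[P[:,2]>.2665]; print("dome top mean",q.mean(0),len(q))
g=p.max(2)
for n,(cu,cv_),z in (("Lgrip",(298,208),.215),("Rgrip",(371.5,233),.215),("cap",(342,199),.219)):
    R=16 if n=="cap" else 6
    m=(abs(u-cu)<R)&(abs(v-cv_)<R)&(g<55); P=ray("top",*cen(m),z,c); print(n,cen(m),m.sum(),"w",P.round(4),"c",(w2c(P)*1000).round(1), "Z",np.median(Z[m]))
    if n!="cap":
        s=1 if n[0]=="L" else -1; e=w2c(P)*1000-[-85,105*s]; print(" len",np.hypot(*e),"ang",-s*np.arctan2(e[1],e[0]))
for n,uu,vv,z in (("bottlecap",177,172,.21),("jartop",462,193,.11),("cup",167,302,.17)):
    P=ray("top",uu,vv,z,c); print(n,P.round(3),w2b(P).round(3))
for z in(.219,): print("cap expect",c2w(.05,0))
a0=np.pi/2
for nm,xy,zz,hd in (("shaker",(a,b),.222,YAW),("place",b2w(.05,0),.157,BY+np.pi/2),("place2",b2w(.05,0),.157,BY),("cap",c2w(.05,0),.208,YAW+np.pi/2)):
  for k in (0,np.pi): q=solve_ik([*xy,zz],down(hd+k)); print(nm,k,None if q is None else np.round(q,3))
E
```

```text
shaker >.255 ((484.6781005859375, 10.689485549926758), 62.72621154785156) max z 1.419762831254096
carrier [-102.16295057   -0.91637767]
dome top mean [0.51826946 0.01633843 0.32408384] 190
Lgrip (np.float64(297.45714285714286), np.float64(207.6)) 35 w [0.6046 0.0718 0.215 ] c [-7.4 94.7] Z 0.2138815608138981
 len 78.25645308588797 ang 0.13250533999733785
Rgrip (np.float64(370.46938775510205), np.float64(233.08163265306123)) 49 w [ 0.5447 -0.1044  0.215 ] c [ -9.1 -91.4] Z 0.21287034850387274
 len 77.09153440946926 ang 0.17676685102247355
cap (np.float64(341.5491525423729), np.float64(199.1864406779661)) 295 w [ 0.6255 -0.0342  0.219 ] c [45.6  0.5] Z 0.21984208731724122
bottlecap [0.69  0.367 0.21 ] [0.258 0.009]
jartop [ 0.664 -0.353  0.11 ] [ 0.259 -0.711]
cup [0.373 0.392 0.17 ] [-0.059  0.023]
cap expect [ 0.62949042 -0.03604161]
shaker 0 [-0.048 -0.223  1.571 -0.     1.793  0.27 ]
shaker 3.141592653589793 None
place 0 [ 0.593  0.103  1.373 -0.     1.666 -0.94 ]
place 3.141592653589793 [ 0.593  0.103  1.373 -0.     1.666  2.201]
place2 0 [ 0.593  0.103  1.373 -0.     1.666  0.63 ]
place2 3.141592653589793 [ 0.593  0.103  1.373 -0.     1.666 -2.511]
cap 0 [-0.111  0.17   1.21  -0.     1.762 -1.364]
cap 3.141592653589793 [-0.111  0.17   1.21  -0.     1.762  1.778]
```

```bash
python3 - <<'E'
from h import *
c=calibration("top"); d=np.load("top0.npy"); W=cloud("top",d,c); v,u=np.mgrid[0:480,0:640]; Z=W[...,2]
m=(abs(u-318)<20)&(abs(v-240)<20)&(Z>.252)&(Z<.28); P=W[m]; (x,y),r=cv2.minEnclosingCircle((P[:,:2]*1000).astype(np.float32)); q=P[P[:,2]>P[:,2].max()-.004]
print("shaker",x,y,"r",r,"zmax",P[:,2].max(),"top",q.mean(0),w2c((x/1e3,y/1e3)))
S=np.array([x,y])/1000
assert 22<r<30 and .262<P[:,2].max()<.278
e=read_state()["ee_pos"]; servo_line([e[0],e[1],.34],max_speed=.2)
move_to([*S,.33],down(YAW)); 
pw,dw=camera("wrist"); cv2.imwrite("pics/w1.png",pw); 
hit=servo_line([*S,.222],max_speed=.1,max_force=8); print("hit",hit)
if not hit:
    gripper_to(.03,25); s=read_state(); print(s["finger_gap"],s["ee_pos"],s["t"],np.round(s["contact_force"],2))
E
```

```text
shaker 522.4439086914062 17.019729614257812 r 25.681997299194336 zmax 0.275796202547642 top [0.52157486 0.01602937 0.27325368] [-0.06827297  0.01691051]
hit False
0.05047972645721642 [0.52255429 0.01700288 0.22204701] 4.7667 [ 0.44 -0.05  0.84]
```

View pics/w1.png

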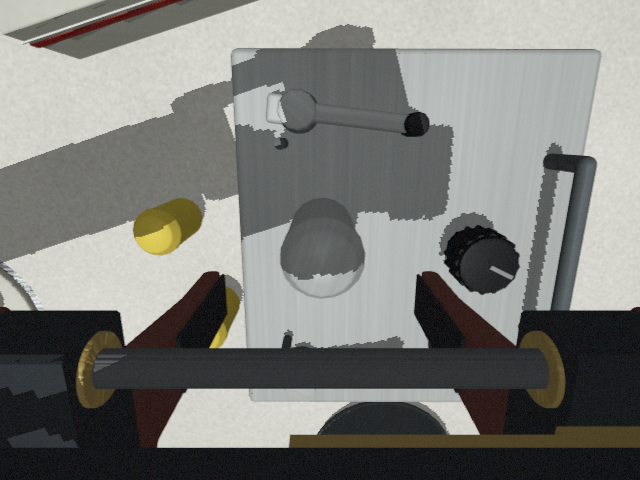

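The wrist view shows the steel shaker at (322,250) between the jaws, with the left latch pivot at (298,110), its grip at (416,124) and the cap at (482,260). The grasp gap is 50.5 mm, which matches the 50 mm shaker. Next I'll carry it to the box.

```bash
python3 - <<'E'
from h import *
e=read_state()["ee_pos"]; servo_line([e[0],e[1],.36],max_speed=.15); print("gap",read_state()["finger_gap"],np.round(read_state()["contact_force"],2))
T=b2w(.055,0); o=down(BY+np.pi/2)
move_to([*T,.30],o); servo_line([*T,.17],max_speed=.12)
pause(.2); print("F",np.round(read_state()["contact_force"],2))
hit=servo_line([*T,.151],max_speed=.03,max_force=3); s=read_state(); print("hit",hit,s["ee_pos"],s["finger_gap"])
gripper_to(.088); pause(.2); servo_line([*T,.30],max_speed=.15)
p,d=camera("wrist"); cv2.imwrite("pics/w2.png",p); print(read_state()["t"])
E
```

```text
gap 0.050862238001557925 [-0.58 -1.13 -3.16]
F [-0.27  0.05 -2.06]
hit True [0.48643871 0.36555192 0.1566269 ] 0.05078199364453782
11.175
```

View pics/w2.png

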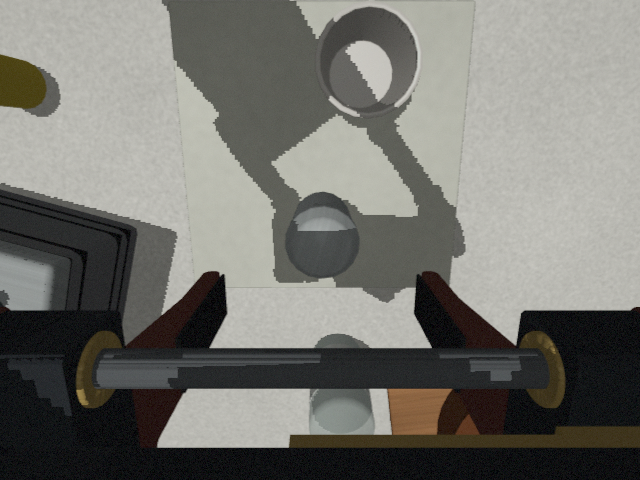

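```bash
cat >> h.py <<'E'
def latch(s,th0,end=1.59,n=8):
    piv=np.array([-.085,.105*s]); Z=.205
    def pose(th,z): # th latch angle, lever heading in carrier = -s*th
        h=-s*th; return [*c2w(*(piv+.080*np.array([np.cos(h),np.sin(h)]))),z], down(YAW+h+s*np.pi/2)
    gripper_to(.044); P,o=pose(th0,.31); move_to(P,o); 
    P,o=pose(th0,Z); hit=servo_line(P,o,max_speed=.12,max_force=8); print("down hit",hit)
    if hit: return False
    gripper_to(.01,20); st=read_state(); print("gap",st["finger_gap"])
    if not .012<st["finger_gap"]<.021: return False
    for th in np.linspace(th0,end,n+1)[1:]:
        P,o=pose(th,Z); hit=servo_line(P,o,max_speed=.05,max_force=30); st=read_state(); e=w2c(st["ee_pos"])-piv
        print(round(th,2),hit,"ang",round(-s*np.arctan2(e[1],e[0]),3),"F",np.round(st["contact_force"],1),"t",round(st["t"],1))
        if hit: break
    gripper_to(.044); e=st["ee_pos"]; servo_line([e[0],e[1],.30],max_speed=.15); return True
E
python3 - <<'E'
from h import *
print(latch(1,.128))
p,d=camera("wrist"); cv2.imwrite("pics/w3.png",p); print(read_state()["t"])
E
```

```text
down hit False
gap 0.015758882258512165
0.31 False ang 0.316 F [-0.8 -0.5  2.6] t 15.2
0.49 False ang 0.494 F [-0.9 -0.6  3.7] t 15.7
0.68 False ang 0.676 F [-1.3  0.6  3.7] t 16.1
0.86 False ang 0.858 F [-1.8  1.1  4.4] t 16.6
1.04 False ang 1.041 F [-1.6  3.3  5.2] t 17.0
1.22 False ang 1.223 F [-1.   3.6  5. ] t 17.4
1.41 False ang 1.405 F [0.1 4.9 4.6] t 17.9
1.59 False ang 1.568 F [7.1 3.4 2.9] t 18.3
True
19.7917
```

```bash
python3 - <<'E'
from h import *
print(latch(-1,.170))
servo_line([*c2w(-.03,0),.36],down(YAW+np.pi/2),max_speed=.2)
p,d=camera("wrist"); cv2.imwrite("pics/w4.png",p); c=calibration("wrist"); np.save("w4.npy",d); np.save("w4v.npy",c["view"]); print(read_state()["t"])
for n,xy in (("Lg",(-.085,.025)),("Rg",(-.085,-.025)),("cap",(.05,0))): print(n,np.round(w2pix("wrist",[*c2w(*xy),.215],c),1))
E
```

```text
down hit False
gap 0.015285689129226397
0.35 False ang 0.354 F [3.2 1.3 2.7] t 23.1
0.52 False ang 0.528 F [ 4.9 -0.2  3.1] t 23.5
0.7 False ang 0.705 F [5.  2.  2.4] t 23.9
0.88 False ang 0.883 F [4.5 1.1 2.4] t 24.4
1.06 False ang 1.062 F [4.2 2.4 2.5] t 24.8
1.24 False ang 1.24 F [3.3 4.2 2.5] t 25.2
1.41 False ang 1.417 F [2.1 3.8 4.4] t 25.7
1.59 False ang 1.569 F [11.5  1.6  1.3] t 26.1
True
29.2833
Lg [354.  157.7]
Rg [286.7 157.7]
cap [320.5 322.6]
```

View pics/w4.png

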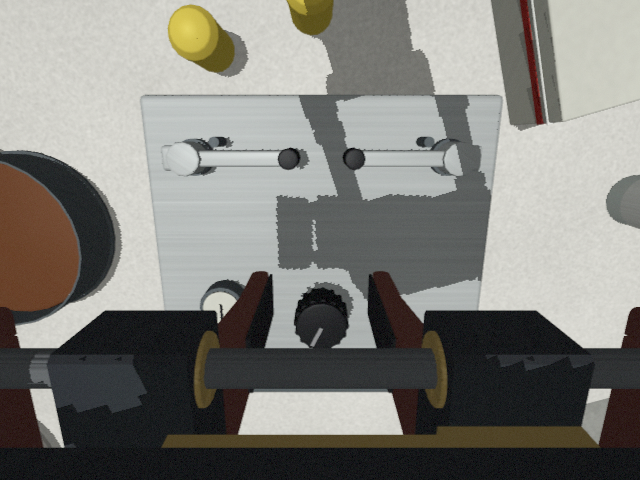

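The picture shows both levers lying along the front edge, with the grips at (354,158) and (288,158), exactly where closed latches project. The cap is at (321,322), as predicted. Next I'll screw the cap down.

```bash
python3 - <<'E'
from h import *
X=c2w(.05,0); h0=YAW+np.pi/2; z0=.208
gripper_to(.066); move_to([*X,.30],down(h0)); hit=servo_line([*X,z0],max_speed=.12,max_force=8); print("hit",hit)
if not hit:
    gripper_to(.03,30); s=read_state(); print("gap",s["finger_gap"],"M",np.round(s["moment"],3),"j6",s["joint_pos"][5])
    for a in np.arange(1,19)*.155:
        move_to([*X,z0-.0015*a],down(h0-a)); s=read_state(); print(round(a,2),"j6",round(s["joint_pos"][5],3),"F",np.round(s["contact_force"],1),"M",np.round(s["moment"],2),"t",round(s["t"],1))
        if abs(s["moment"][2])>.6: print("tight"); break
E
```

```text
hit False
gap 0.04279921368721932 M [ 0.357 -0.139  0.001] j6 -1.3637656659172714
0.16 j6 -1.212 F [2.1 2.9 2.4] M [ 0.48 -0.28 -0.14] t 32.0
0.31 j6 -1.06 F [1.8 3.  3.4] M [ 0.6  -0.37 -0.14] t 32.3
0.46 j6 -0.906 F [3.  4.  2.9] M [ 0.67 -0.47 -0.09] t 32.6
0.62 j6 -0.751 F [2.8 4.4 3.3] M [ 0.76 -0.44 -0.07] t 32.8
0.78 j6 -0.596 F [3.5 4.6 3.8] M [ 0.68 -0.44 -0.14] t 33.1
0.93 j6 -0.441 F [3. 5. 4.] M [ 0.69 -0.47 -0.1 ] t 33.4
1.08 j6 -0.286 F [3.4 4.2 3.8] M [ 0.71 -0.47 -0.1 ] t 33.7
1.24 j6 -0.131 F [4.2 4.7 3.7] M [ 0.67 -0.5  -0.15] t 33.9
1.4 j6 0.024 F [3.3 3.7 2.5] M [ 0.71 -0.51 -0.1 ] t 34.2
1.55 j6 0.179 F [3.7 4.  3. ] M [ 0.75 -0.52 -0.14] t 34.5
1.7 j6 0.334 F [3.5 3.9 3.6] M [ 0.74 -0.49 -0.11] t 34.8
1.86 j6 0.489 F [4.7 4.9 3.8] M [ 0.72 -0.53 -0.08] t 35.0
2.02 j6 0.644 F [4.  5.  2.6] M [ 0.79 -0.58 -0.15] t 35.3
2.17 j6 0.798 F [4.5 3.8 2.9] M [ 0.7  -0.54  0.31] t 35.6
2.33 j6 0.953 F [-1.3  2.1  5.4] M [0.3  0.35 0.21] t 35.9
2.48 j6 1.108 F [-1.4  2.2  5. ] M [0.42 0.33 0.23] t 36.1
2.64 j6 1.263 F [-2.   2.9  6.1] M [0.47 0.48 0.29] t 36.4
2.79 j6 1.418 F [-1.2  3.   5.7] M [0.58 0.31 0.26] t 36.7
```

```bash
python3 - <<'E'
from h import *
gripper_to(.066); print(read_state()["finger_gap"]); X=c2w(.05,0); e=read_state()["ee_pos"]; servo_line([e[0],e[1],.30],max_speed=.15)
servo_line([*c2w(-.03,0),.36],down(YAW+np.pi/2-1.4),max_speed=.1)
move_to([*c2w(-.03,0),.36],down(YAW+np.pi/2))
p,d=camera("wrist"); cv2.imwrite("pics/w5.png",p)
a=cv2.imread("pics/w4.png"); f=lambda q: cv2.resize(q[280:360,270:370],None,fx=4,fy=4,interpolation=cv2.INTER_CUBIC)
cv2.imwrite("pics/cmp.png",np.hstack([f(a),f(p)])); print(read_state()["t"])
E
```

```text
0.06633310134136203
40.9083
```

View pics/cmp.png

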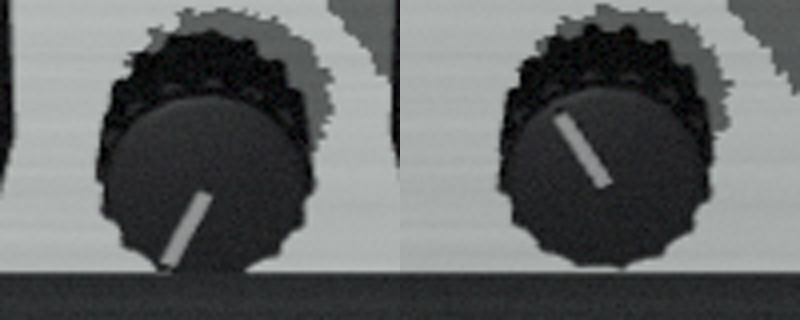

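The pointer went from down-left to up-left, about 2.1 rad clockwise, and then the jaws slipped with a jump in torque. That fits the end stop, but I'll regrip harder to confirm it.

```bash
python3 - <<'E'
from h import *
X=c2w(.05,0); h0=YAW+np.pi/2; z0=.2045
move_to([*X,.30],down(h0)); hit=servo_line([*X,z0],max_speed=.12,max_force=8); print("hit",hit)
if not hit:
    gripper_to(.03,50); s=read_state(); m0=s["moment"]; print("gap",s["finger_gap"],"M",np.round(m0,2))
    for a in np.arange(1,6)*.08:
        move_to([*X,z0],down(h0-a)); s=read_state(); print(round(a,2),"dM",np.round(s["moment"]-m0,2),"F",np.round(s["contact_force"],1),"eff6",round(s["effort"][5],2),"t",round(s["t"],1))
gripper_to(.066); servo_line([*X,.30],max_speed=.15); move_to([*c2w(-.03,0),.36],down(h0))
p,d=camera("wrist"); cv2.imwrite("pics/w6.png",p)
c=calibration("wrist"); W=cloud("wrist",d,c); b=cv2.imread("pics/w5.png")
k=lambda q:q[300:345,298:342]
print("cap top z",np.median(W[322:338,310:332,2]),"lid",np.median(W[180:260,230:300,2]))
def line(q):
    m=q[285:355,290:352].max(2)>110; n,l,st,ce=cv2.connectedComponentsWithStats(m.astype(np.uint8)); return m
cv2.imwrite("pics/cmp2.png",np.hstack([cv2.resize(q[280:360,270:370],None,fx=4,fy=4,interpolation=cv2.INTER_CUBIC) for q in (b,p)]))
T=camera("top"); cv2.imwrite("pics/top9.png",T[0]); W=cloud("top",T[1],calibration("top")); 
B=np.einsum('ij,hwj->hwi',rot(BY).T,W[...,:2]-BX); m=(B[...,0]>0)&(B[...,0]<.11)&(abs(B[...,1])<.1)&(W[...,2]>.185)&(W[...,2]<.22)
print("shaker in box",B[m].mean(0),"top",W[m][:,2].max(),read_state()["t"])
E
```

```text
hit False
gap 0.042692491172634066 M [ 0.34 -0.2  -0.01]
0.08 dM [ 0.25  0.23 -0.05] F [0.  3.5 2.9] eff6 0.13 t 43.1
0.16 dM [0.45 0.69 0.88] F [-3.6  5.3  5.1] eff6 1.07 t 43.3
0.24 dM [0.56 0.46 0.81] F [-1.   5.5  4.6] eff6 0.99 t 43.6
0.32 dM [0.66 0.44 0.27] F [-0.9  5.5  5.3] eff6 0.4 t 43.8
0.4 dM [ 0.41 -0.29  0.98] F [2.6 4.2 4.2] eff6 1.2 t 44.1
cap top z 0.21583165654420788 lid 0.17407660095205374
shaker in box [ 0.05303082 -0.003622  ] top 0.21086536663793362 46.025
```

View pics/cmp2.png

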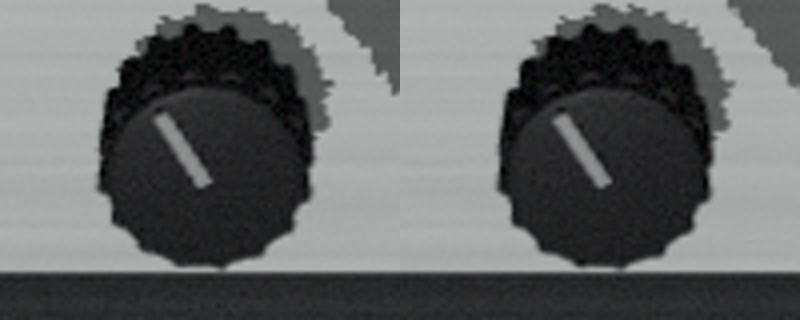

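View pics/top9.png

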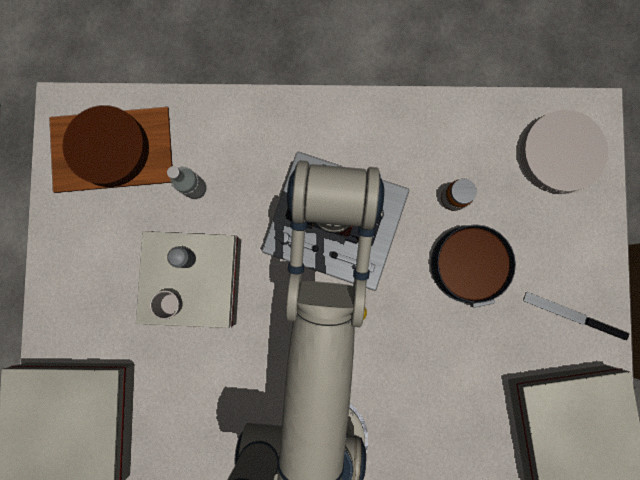

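The cap didn't turn under about 0.9 N m, and its top is 41.8 mm above the lid (42 mm when tight). The shaker is standing on the box at (180,257), and the cup, bottle and jar haven't moved. Handing in.

```bash
python3 - <<'E'
from h import *
finish_job(); print(read_state()["t"])
E
```

```text
the job is handed in; nothing more can be done
the job is handed in; nothing more can be done
```

I finished all three steps in order and handed the job in at about 46 s of the 72 s allowed. I let go of everything, and no check failed.

- **Shaker:** it stands upright on the cake box's free half, at about x +53, y −4 mm in the box's frame. Its measured top is 101 mm above the box surface, against a shaker height of 96 mm. I put the difference down to depth noise, since the same camera read about 5 mm high on the shaker's top before I moved it.
- **Latches:** I swung both by their grips to the end stops. The arm's position gave 1.568 and 1.569 rad, with the contact force rising at the stop. A later picture showed both levers along the front edge, where closed latches should be.
- **Vent cap:** it turned about 2.1 rad clockwise and then the jaws slipped, so I regripped at 50 N to confirm it was tight. It held against about 0.9 N m without its pointer moving, and its top is 41.8 mm above the lid (42 mm when tight).
- **Vent cap torque reading:** during the first turn the torque reading had a small unexplained opposite sign. That is why I did the regrip check.
- **Cup, bottle and jar:** the last top picture shows them where they were at the start.

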